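Pack the stone setter's graver case

TASK

Pack the graver case: move the worn-out black graver that was put in the red bay by mistake into the aluminium dish, and lay the blue, green and red mushroom-handled gravers from the bench each flat and lengthwise inside the bay of its own colour (blade either way). Leave the two straight-handled pushers where they lie.

Things in the scene. Friction and masses are not known exactly. Their poses are not given: they have to be found in the camera images.
- graver_blue: Graver, blue half-mushroom handle, 50 g, flat on the bench. 102 mm long along its x: knob (30 wide, 32 high) x -51 to -34; straight waist (21 wide in y, 27 high) x -34 to +6, grip it at x -15; brass ferrule to +14; steel blade (5 wide, 11 to 17 mm up) to +51. Origin: mid-length, on the underside; z up, x to the blade tip. Starts with x within 0.3 rad of world x.
- graver_green: Graver, green half-mushroom handle, 50 g, flat on the bench. 102 mm long along its x: knob (30 wide, 32 high) x -51 to -34; straight waist (21 wide in y, 27 high) x -34 to +6, grip it at x -15; brass ferrule to +14; steel blade (5 wide, 11 to 17 mm up) to +51. Origin: mid-length, on the underside; z up, x to the blade tip. Starts with x within 0.3 rad of world x.
- graver_red: Graver, red half-mushroom handle, 50 g, flat on the bench. 102 mm long along its x: knob (30 wide, 32 high) x -51 to -34; straight waist (21 wide in y, 27 high) x -34 to +6, grip it at x -15; brass ferrule to +14; steel blade (5 wide, 11 to 17 mm up) to +51. Origin: mid-length, on the underside; z up, x to the blade tip. Starts with x within 0.3 rad of world x.
- worn_graver: Worn-out graver, black handle of the same shape as the coloured ones (waist 21 mm wide, 27 high, x -34 to +6; grip at x -15) but only a stub of blade: x from -51 (knob end) to +30 mm. Origin on the underside; z up, x to the blade. 50 g. Starts flat and lengthwise on the floor of the red bay, underside 9 mm above the bench.
- bay_blue: Blue bay, fixed; three lie side by side (62 mm pitch, any order) in the open wooden case. Outside 136 (x) by 60 (y) mm, inside 130 by 54; floor 3 mm thick, walls 9 mm high. Origin: centre of its underside, 6 mm above the bench; z up. Case rim level with the bay walls; case turned up to 0.2 rad, lid folded flat on its +y side, 14 mm high.
- bay_green: Green bay, fixed; three lie side by side (62 mm pitch, any order) in the open wooden case. Outside 136 (x) by 60 (y) mm, inside 130 by 54; floor 3 mm thick, walls 9 mm high. Origin: centre of its underside, 6 mm above the bench; z up. Case rim level with the bay walls; case turned up to 0.2 rad, lid folded flat on its +y side, 14 mm high.
- bay_red: Red bay, fixed; three lie side by side (62 mm pitch, any order) in the open wooden case. Outside 136 (x) by 60 (y) mm, inside 130 by 54; floor 3 mm thick, walls 9 mm high. Origin: centre of its underside, 6 mm above the bench; z up. Case rim level with the bay walls; case turned up to 0.2 rad, lid folded flat on its +y side, 14 mm high.
- dish: Shallow aluminium dish fixed on the bench, 124 (x) by 80 (y) mm outside, 118 by 74 inside, walls 11 mm high, floor 3 mm thick. Origin: centre of its underside, on the bench; z up; turned up to 0.12 rad. Its place is shuffled with those of the loose tools, in two rows 180 mm apart in x, 120 mm apart in y; wax bits 12 mm high lie between the rows.
- pusher_blue: Stone pusher, a look-alike to leave alone: straight round blue handle, white ring, no knob, 19 mm thick, 60 mm long, thin steel shank; 102 mm overall along its x. Origin: mid-length, on the underside; x to the shank tip.
- pusher_red: Stone pusher, a look-alike to leave alone: straight round red handle, white ring, no knob, 19 mm thick, 60 mm long, thin steel shank; 102 mm overall along its x. Origin: mid-length, on the underside; x to the shank tip.
Not all that is in view belongs to the job. What is shaped like the graver_blue but pink is not meant.

How it is judged (in metres and radians):
At the end, for the whole second after the job is handed in: Each coloured graver lies flat and still on the floor of its own bay, within 18 mm along, 15 mm across and 0.35 rad of its centre line; the black one lies flat and still in the dish, within 40 mm along and 30 mm across of its centre; both pushers within 20 mm of their start (x of graver_blue in the frame of bay_blue between -0.018 and 0.018 m and y of graver_blue in the frame of bay_blue between -0.015 and 0.015 m and z of graver_blue in the frame of bay_blue between 0 and 0.008 m and angle between each of graver_blue, graver_green, graver_red, worn_graver's own z axis and vertical below 0.12 rad and linear speed of each of graver_blue, graver_green, graver_red, worn_graver below 0.02 m/s and angular speed of each of graver_blue, graver_green, graver_red, worn_graver below 0.2 rad/s and angle between the x axis of graver_blue and the x axis of bay_blue, either way round below 0.35 rad and x of graver_green in the frame of bay_green between -0.018 and 0.018 m and y of graver_green in the frame of bay_green between -0.015 and 0.015 m and z of graver_green in the frame of bay_green between 0 and 0.008 m and angle between the x axis of graver_green and the x axis of bay_green, either way round below 0.35 rad and x of graver_red in the frame of bay_red between -0.018 and 0.018 m and y of graver_red in the frame of bay_red between -0.015 and 0.015 m and z of graver_red in the frame of bay_red between 0 and 0.008 m and angle between the x axis of graver_red and the x axis of bay_red, either way round below 0.35 rad and x of worn_graver in the frame of dish between -0.04 and 0.04 m and y of worn_graver in the frame of dish between -0.03 and 0.03 m and z of worn_graver in the frame of dish between 0 and 0.008 m and distance of each of pusher_blue, pusher_red from where it was at the start of the episode below 0.02 m); the robot touches nothing.
It fails at once if the blue pusher is moved more than 30 mm from its place (distance of pusher_blue from where it was at the start of the episode above 0.03 m).
It fails at once if the red pusher is moved more than 30 mm from its place (distance of pusher_red from where it was at the start of the episode above 0.03 m).
It also fails if it takes over 102 s, if anything falls off the work surface, if the arm or the gripper's body presses on something with over 40 N, if the wrist force passes 120 N, or if a joint passes its speed limit or range.

ROBOT

A 6-joint arm with a two-finger parallel gripper is mounted at the origin on the work surface. World frame = base frame: x ahead of the robot, y to its left, z up, the work surface at z = 0. Lengths are in m, angles in degrees, forces in N, time in s.
With the tool pointing down it reaches from about 0.375 to 0.925 m from the base axis. Payload 5.7 kg.
Tool frame: the origin (TCP) lies between the finger pads; the fingertips stand bot.finger_overhang ahead of it and the grasp point (between the pads) is the TCP (bot.finger_overhang is the distance from the TCP to the fingertips, in m); z points along the fingers, y is the line along which they close (so a half turn about z gives the same grasp; the last joint's range is limited). The gripper opens to 85 mm and grips with 20 to 120 N. Pads are 22 mm wide; open, the fingers measure 114 mm over their backs; the gripper's body (76 mm by 85 mm) begins 54 mm behind the grasp point. The pads swing forward as they close: fully open they stand 13 mm farther back than shut.
Start: joints at [-70.48, 20.558, 86.54, -0, 72.909, -6.595], TCP at [0.264, -0.539, 0.25] pointing down, gripper open.
Joint ranges: [-170.27, 170.27], [-57.76, 135], [12.27, 136.19], [-55.21, 235.2], [11.17, 155.16], [-170.74, 170.74]. Speed limits (degrees/s): [136.94, 136.94, 180, 180, 180, 180].

INTERFACE

Orientations are given as a 3x3 rotation matrix whose columns are the frame's x, y, z axes.
In Python, from bench import sensors, get_image, camera_info, workorder, bot gives the robot as it stands.
- The arm moves only by the tool arm_command, never from a script. Its argument "targets" is a list of rows, each a list of 6 numbers: the shift along the world's x, y, z each as a share of 60 mm, from -1 to 1, then the turn, a rotation vector about the world's x, y, z each as a share of 0.12 rad, from -1 to 1. In form: [[tx, ty, tz, wx, wy, wz], ...]. A call has 1 to 12 rows; each row shifts and turns the commanded pose from where the row before left it; what a row does not reach is not made up. A row lasts 1/8 s, in which the tool goes at most 62.5 mm and 10.7 degrees, less where a joint would pass 70% of its speed; a pose out of reach is approached as far as the arm can. A call with a number of a shift or a turn outside -1 to 1 is refused whole. A call with a gripper value outside its range is refused whole. "claw" is the closure, from 0 (fully open) to 1 (shut), set as the call begins (left out, the last holds). The fingers move at their own pace and stop on an object; "newtons" is the grip in N (left out, the last holds). Time passes only in rows, so rows that do not move let the fingers close. It gives the time, the measured TCP pose, the force, the opening and the grip force at its end, in the units of the state.
- sensors.read_state(): the state, without advancing time (a new reading comes with each control period).
- get_image(name): name is "scene" or "top"; returns the picture (420x560x3 uint8, red, green, blue); there is no depth.
- camera_info(name): a dict with "camera_matrix" (3x3 intrinsics, pixels), "xyz" and "attitude" of the camera in the world. Camera axes: x right, y up, looking along -z (the intrinsics and any distortion apply to the point x, -y, -z); pixel columns grow to the right and rows downward; lengths in m; the calibration is good to about 2 mm. A picture is of the moment at which its call begins. camera_info takes no time and is no camera call.
- workorder.finish_job(): hands the job in; it is judged then, once.
The state is a dict: "time": time; "qpos": joint angles; "qvel": joint speeds; "tau": joint torques, N m; "ee_pos": TCP position; "orientation": TCP orientation; "ft_force": force on the tool from outside, world axes, zero at the start; "torque": the same for the moment, N m; "finger_gap": finger opening in m; "finger_force": force on a finger pad.
Only numpy, scipy, OpenCV 4.12 (cv2) and the standard library are available. Lean on these libraries where they do the work, as an engineer would, in place of code of your own. Each camera call takes 0.05 s, during which the arm holds its last target. There are 200 camera calls.

## Working session

There is one attempt and no reset: what is moved stays moved. The work goes in short steps, Python scripts to look and compute and a tool call to move; the robot and the scene stay as the last step left them, time stands still between calls to the robot, and variables do not carry over. Pictures are saved under pics/ and viewed, at most 14 in all, crops included, and the job is handed in when it is done.

Besides the shell and the picture viewer there is one more tool, called after ">>>" in YAML: its name, and indented under it one key for each argument. arm_command: Moves the arm, as the interface text tells. Shift numbers are shares of 60 mm and turn numbers shares of 0.12 rad, none past 1 either way. Its arguments: {"type":"object","properties":{"targets":{"type":"array"},"claw":{"type":"number"},"newtons":{"type":"number"}},"required":["targets"]}

```bash
mkdir -p pics; python3 - <<'E'
from bench import *
import cv2
for n in("top","scene"):
    cv2.imwrite(f"pics/{n}0.png",cv2.resize(get_image(n)[:,:,::-1],(800,600),interpolation=cv2.INTER_CUBIC)); print(camera_info(n))
print(sensors.read_state(),bot.finger_overhang)
E
```

```text
{'camera_matrix': array([[515.64937537,   0.        , 281.49004326],
       [  0.        , 515.64937537, 207.12882309],
       [  0.        ,   0.        ,   1.        ]]), 'xyz': array([0.41017923, 0.03917785, 0.99830985]), 'attitude': array([[-1.65915245e-02,  9.98007659e-01, -6.08722691e-02],
       [-9.99861757e-01, -1.66271335e-02, -7.84559533e-05],
       [-1.09043099e-03,  6.08625522e-02,  9.98145561e-01]])}
{'camera_matrix': array([[434.89916336,   0.        , 273.39031795],
       [  0.        , 434.89916336, 210.68088003],
       [  0.        ,   0.        ,   1.        ]]), 'xyz': array([0.9605445 , 0.02265174, 0.70000515]), 'attitude': array([[ 0.01888005, -0.78775807,  0.61569536],
       [ 0.99974982,  0.00748784, -0.02107653],
       [ 0.01199297,  0.61593925,  0.78770236]])}
{'time': 0.1, 'qpos': array([-7.04800475e+01,  2.05956621e+01,  8.65929769e+01,  5.73983735e-04,
        7.29101401e+01, -6.59491213e+00]), 'qvel': array([ 0.06152903, -0.03079487, -0.13713685, -0.01971111,  0.02106354,
       -0.03513931]), 'tau': array([ 5.52469573e-04, -5.28649557e+01, -2.79352462e+01, -1.53979163e-04,
        5.21096852e-03, -1.04588304e-05]), 'ee_pos': array([ 0.26389866, -0.53818875,  0.2495171 ]), 'orientation': array([[ 8.97914768e-01,  4.40169000e-01, -5.67030221e-04],
       [ 4.40169316e-01, -8.97913316e-01,  1.62813135e-03],
       [ 2.07508962e-04, -1.71151249e-03, -9.99998514e-01]]), 'ft_force': array([-0.00493169, -0.57513594,  0.8974288 ]), 'torque': array([ 0.02851514, -0.01949431, -0.03115642]), 'finger_force': 0.0, 'finger_gap': 0.08565329458931097} 0.019
```

View pics/top0.png

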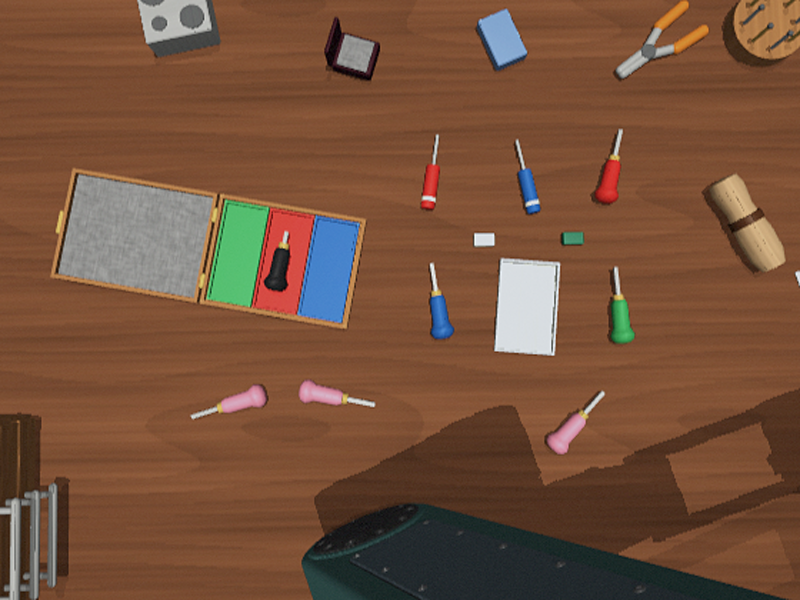

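View pics/scene0.png

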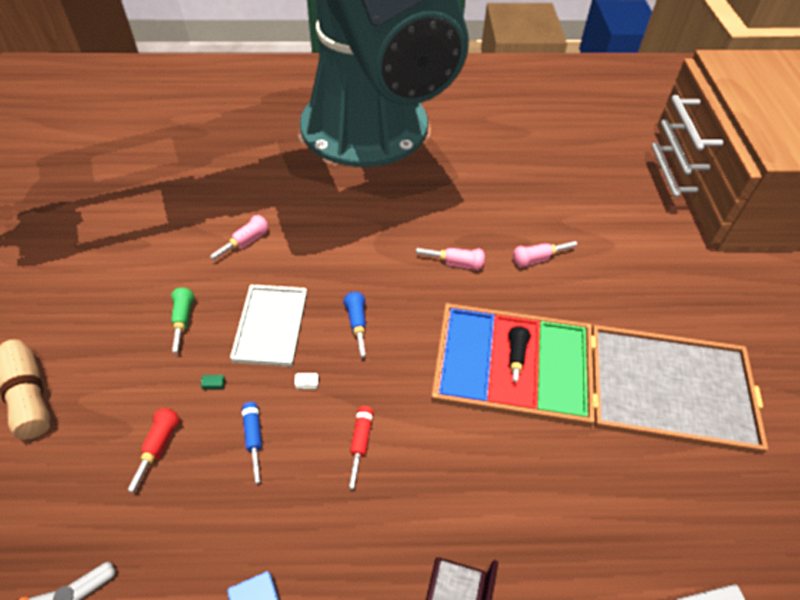

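The top view shows the case at left, with bays green, red (holding the black graver) and blue from left to right. The blue, green and red gravers are near (438,310), (620,315) and (608,180), and the dish is at (527,307). I'll enlarge these for exact points.

```bash
python3 - <<'E'
from bench import *
import cv2
im=get_image("top")[:,:,::-1]; cv2.imwrite("pics/raw.png",im)
for n,(x,y) in dict(a=(285,80),b=(130,125)).items():
    cv2.imwrite(f"pics/c{n}.png",cv2.resize(im[y:y+(170 if n=='a' else 120),x:x+(170 if n=='a' else 135)],None,fx=3.5 if n=='a' else 5,fy=3.5 if n=='a' else 5,interpolation=cv2.INTER_CUBIC))
E
```

```text
(no output)
```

View pics/ca.png

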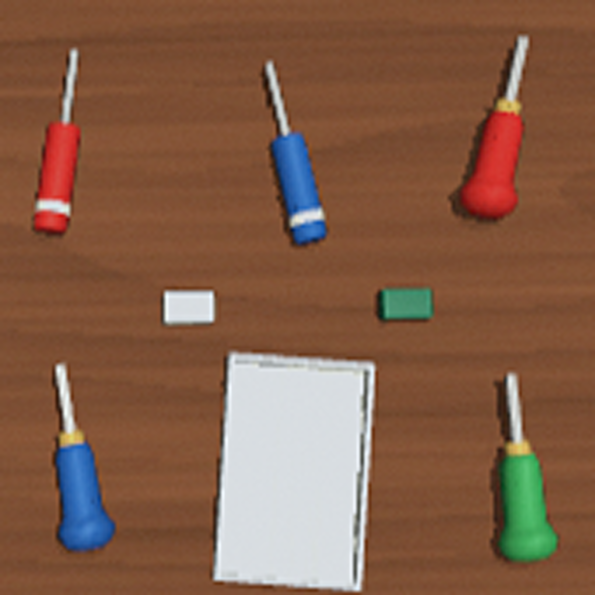

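View pics/cb.png

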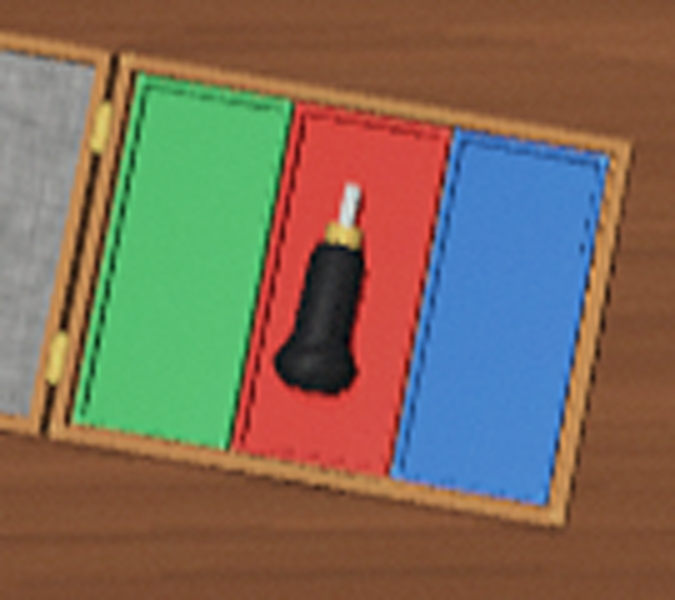

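```bash
cat > m.py <<'E'
import numpy as np
from bench import *
def w(u,v,z,cam="top"):
    c=camera_info(cam);K=c["camera_matrix"]
    d=c["attitude"]@np.array([(u-K[0,2])/K[0,0],-(v-K[1,2])/K[1,1],-1]); o=c["xyz"]
    return (o+d*(z-o[2])/d[2])[:2]
def crop(p,o,s,z): return w((p[0]+.5)/s-.5+o[0],(p[1]+.5)/s-.5+o[1],z)
E
python3 - <<'E'
from m import *
np.set_printoptions(precision=4,suppress=True)
def g(n,tip,fer,kn,o,s,dz=0,L=.102):
    t,f,k=crop(tip,o,s,.014+dz),crop(fer,o,s,.018+dz),crop(kn,o,s,.014+dz)
    d=t-k;l=np.hypot(*d);d/=l
    print(n,"len",l.round(4),"yaw",np.arctan2(d[1],d[0]).round(3),"org",k+d*.051,"grip",k+d*.036,"fer along/off",(f-k)@d, np.cross(d,f-k))
A=((285,80),3.5);B=((130,125),5)
g("blue",(61,364),(72,439),(86,548),*A)
g("green",(512,374),(517,449),(528,560),*A)
g("red",(523,37),(509,106),(488,217),*A)
g("worn",(352,184),(344,236),(315,394),*B,dz=.009)
D=[crop(p,*A,.011) for p in((230,353),(375,362),(360,591),(214,580))]
C=[crop(p,*B,.015) for p in((135,72),(610,155),(550,505),(73,425))]
for n,q in("dish",D),("case",C):
    c=sum(q)/4;x=q[0]+q[1]-q[2]-q[3];y=q[0]+q[3]-q[1]-q[2]
    print(n,c,"size",np.hypot(*x)/2,np.hypot(*y)/2,"yaw",np.arctan2(x[1],x[0]),np.arctan2(-y[0],y[1]))
    if n=="case":
        y/=np.hypot(*y)
        for b,k in("green",1),("red",0),("blue",-1):print(b,c+y*.062*k)
for n,p in("pr",((74,48),(52,232))),("pb",((268,62),(312,243))): print(n,[crop(q,*A,.0095) for q in p])
E
```

```text
blue len 0.1015 yaw 0.115 org [ 0.4645 -0.0068] grip [ 0.4496 -0.0085] fer along/off 0.059705849922360235 -0.00022597822900910242
green len 0.1019 yaw 0.051 org [ 0.4542 -0.2504] grip [ 0.4392 -0.2511] fer along/off 0.060541520228753455 0.0019718223733217323
red len 0.1028 yaw -0.223 org [ 0.6418 -0.2488] grip [ 0.6271 -0.2455] fer along/off 0.06197800878817106 0.0012473469403110112
worn len 0.0813 yaw -0.18 org [0.5297 0.1985] grip [0.515  0.2012] fer along/off 0.06076294314803173 -0.0011654775410998418
dish [ 0.454  -0.1279] size 0.1253383489450319 0.07977912440736808 yaw -0.0946560664115222 -0.08534395993357335
case [0.5205 0.1985] size 0.1371536119106422 0.18546527557286663 yaw -0.1780329626046431 -0.18679993199833425
green [0.532  0.2594]
red [0.5205 0.1985]
blue [0.509  0.1376]
pr [array([ 0.6916, -0.0117]), array([0.5885, 0.0024])]
pb [array([ 0.6819, -0.1194]), array([ 0.58  , -0.1411])]<stdin>:6: DeprecationWarning: Arrays of 2-dimensional vectors are deprecated. Use arrays of 3-dimensional vectors instead. (deprecated in NumPy 2.0)
```

>>> arm_command:
  targets:
    - [0.3, 0.9, 0, 0, 0, -0.44]
    - [0.3, 0.9, 0, 0, 0, -0.44]
    - [0.3, 0.9, 0, 0, 0, -0.44]
    - [0.3, 0.9, 0, 0, 0, -0.44]
    - [0.3, 0.9, 0, 0, 0, -0.44]
    - [0.3, 0.9, 0, 0, 0, -0.44]
    - [0.3, 0.9, 0, 0, 0, -0.44]
    - [0.3, 0.9, 0, 0, 0, -0.44]
    - [0.3, 0.9, 0, 0, 0, -0.44]
    - [0.3, 0.9, 0, 0, 0, -0.44]
    - [0.3, 0.9, 0, 0, 0, -0.44]
    - [0.3, 0.9, 0, 0, 0, -0.44]
  claw: 0.45
  newtons: 40

```text
time: 1.65
ee_pos: [0.4803, 0.1112, 0.2502]
orientation: [[0.984, -0.178, 0.0], [-0.178, -0.984, -0.0], [0.0, 0.0, -1.0]]
ft_force: [1.9, -0.0, 0.6]
finger_gap: 0.0468
finger_force: 0.0
```

>>> arm_command:
  targets:
    - [0.29, 0.75, -0.4, 0, 0, 0]
    - [0.29, 0.75, -0.4, 0, 0, 0]
    - [0, 0, -0.7, 0, 0, 0]
    - [0, 0, -0.7, 0, 0, 0]
    - [0, 0, -0.6, 0, 0, 0]
    - [0, 0, 0, 0, 0, 0]

```text
time: 2.4
ee_pos: [0.5123, 0.1987, 0.0797]
orientation: [[0.984, -0.177, -0.006], [-0.177, -0.984, -0.001], [-0.006, 0.003, -1.0]]
ft_force: [-0.4, -0.1, -0.6]
finger_gap: 0.0469
finger_force: 0.0
```

>>> arm_command:
  targets:
    - [0.03, 0.03, -0.3, 0, 0, 0]
    - [0, 0, -0.25, 0, 0, 0]
    - [0, 0, -0.16, 0, 0, 0]
    - [0, 0, 0, 0, 0, 0]
    - [0, 0, 0, 0, 0, 0]

```text
time: 3.02
ee_pos: [0.5169, 0.2011, 0.04]
orientation: [[0.984, -0.177, 0.0], [-0.177, -0.984, 0.0], [0.0, -0.0, -1.0]]
ft_force: [-1.3, 0.3, 0.8]
finger_gap: 0.047
finger_force: 0.0
```

>>> arm_command:
  targets:
    - [0, 0, 0, 0, 0, 0]
    - [0, 0, 0, 0, 0, 0]
    - [0, 0, 0, 0, 0, 0]
    - [0, 0, 0, 0, 0, 0]
    - [0, 0, 0, 0, 0, 0]
  claw: 1

```text
time: 3.65
ee_pos: [0.5172, 0.2012, 0.0403]
orientation: [[0.984, -0.177, 0.001], [-0.177, -0.984, 0.0], [0.001, -0.001, -1.0]]
ft_force: [-1.3, -0.7, 6.2]
finger_gap: 0.0198
finger_force: 39.6
```

```bash
python3 - <<'E'
from bench import *
import cv2
cv2.imwrite("pics/s1.png",cv2.resize(get_image("scene")[190:310,280:440,::-1],(800,600),interpolation=cv2.INTER_CUBIC))
E
```

```text
(no output)
```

View pics/s1.png

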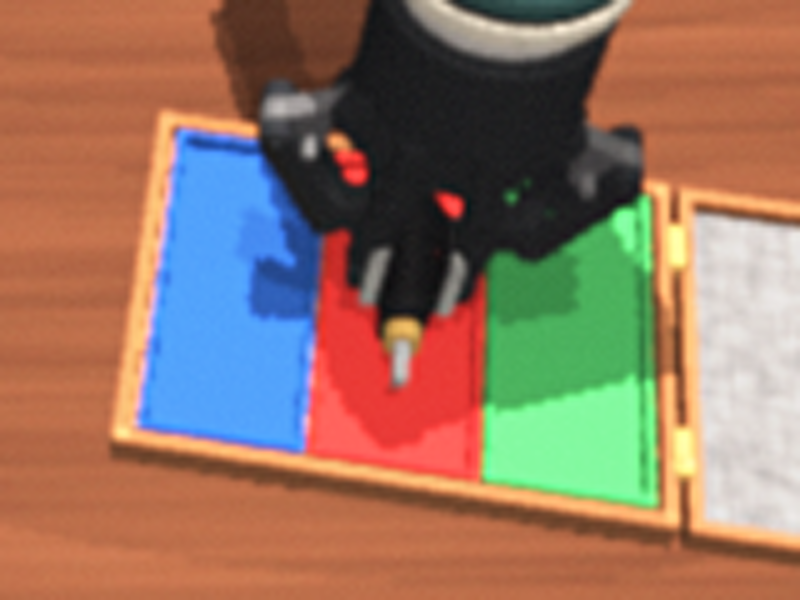

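>>> arm_command:
  targets:
    - [0, 0, 0.4, 0, 0, 0]
    - [0, 0, 0.7, 0, 0, 0]
    - [0, -0.4, 0, 0, 0, 0]
    - [-0.2, -0.7, 0, 0, 0, 0.12]
    - [-0.2, -0.7, 0, 0, 0, 0.12]
    - [-0.2, -0.7, 0, 0, 0, 0.12]
    - [-0.2, -0.7, 0, 0, 0, 0.12]
    - [-0.2, -0.7, 0, 0, 0, 0.12]
    - [-0.1, -0.7, 0, 0, 0, 0.12]
    - [0, -0.6, 0, 0, 0, 0]
    - [0, -0.28, 0, 0, 0, 0]
    - [0, 0, 0, 0, 0, 0]

```text
time: 5.2
ee_pos: [0.4508, -0.1282, 0.1056]
orientation: [[0.996, -0.093, 0.0], [-0.093, -0.996, 0.0], [0.0, -0.0, -1.0]]
ft_force: [-0.4, 0.8, -0.9]
finger_gap: 0.0201
finger_force: 39.1
```

>>> arm_command:
  targets:
    - [0, 0, -0.5, 0, 0, 0]
    - [0, 0, -0.4, 0, 0, 0]
    - [0, 0, -0.15, 0, 0, 0]
    - [0, 0, -0.08, 0, 0, 0]
    - [0, 0, -0.04, 0, 0, 0]
    - [0, 0, 0, 0, 0, 0]
    - [0, 0, 0, 0, 0, 0]

```text
time: 6.08
ee_pos: [0.4511, -0.1279, 0.0359]
orientation: [[0.996, -0.091, 0.001], [-0.091, -0.996, -0.0], [0.001, 0.0, -1.0]]
ft_force: [0.3, 0.6, -0.6]
finger_gap: 0.02
finger_force: 39.1
```

>>> arm_command:
  targets:
    - [0, 0, 0, 0, 0, 0]
    - [0, 0, 0, 0, 0, 0]
    - [0, 0, 0, 0, 0, 0]
    - [0, 0, 0.3, 0, 0, 0]
    - [0, 0, 0.6, 0, 0, 0]
    - [0, 0, 0.2, 0, 0, 0]
  claw: 0.45

```text
time: 6.82
ee_pos: [0.4517, -0.1281, 0.103]
orientation: [[0.996, -0.091, 0.003], [-0.091, -0.996, -0.001], [0.003, 0.001, -1.0]]
ft_force: [0.9, -0.3, 0.3]
finger_gap: 0.0469
finger_force: 0.0
```

>>> arm_command:
  targets:
    - [0.4, -0.3, 0, 0, 0, -0.2]
    - [0.6, -0.4, 0, 0, 0, -0.3]
    - [0.6, -0.4, 0, 0, 0, -0.3]
    - [0.6, -0.4, 0, 0, 0, -0.3]
    - [0.5, -0.3, 0, 0, 0, 0]
    - [0.22, -0.16, 0, 0, 0, 0]
    - [0, 0, -0.2, 0, 0, 0]
    - [0, 0, -0.3, 0, 0, 0]
    - [0, 0, 0, 0, 0, 0]
    - [0, 0, 0, 0, 0, 0]

```text
time: 8.07
ee_pos: [0.6252, -0.2448, 0.071]
orientation: [[0.975, -0.221, -0.001], [-0.221, -0.975, 0.001], [-0.001, -0.0, -1.0]]
ft_force: [0.6, -0.1, 0.4]
finger_gap: 0.0469
finger_force: 0.0
```

```bash
python3 - <<'E'
from bench import *
import cv2
cv2.imwrite("pics/t2.png",cv2.resize(get_image("top")[:,:,::-1],(800,600),interpolation=cv2.INTER_CUBIC))
E
```

```text
(no output)
```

View pics/t2.png

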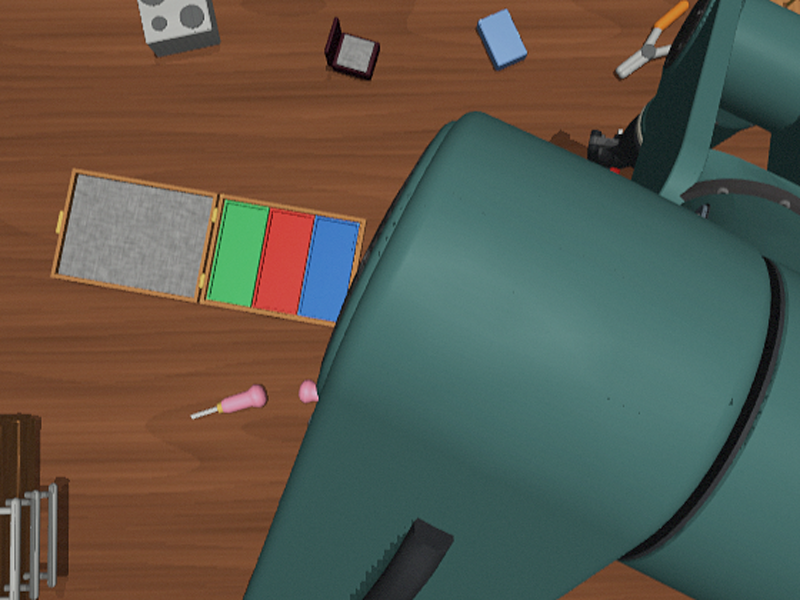

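The arm hides the dish, but the red bay at (283,262) is empty. Next I descend on the red graver.

>>> arm_command:
  targets:
    - [0.03, 0, -0.3, 0, 0, 0]
    - [0, 0, -0.25, 0, 0, 0]
    - [0, 0, -0.15, 0, 0, 0]
    - [0, 0, 0, 0, 0, 0]
    - [0, 0, 0, 0, 0, 0]

```text
time: 8.75
ee_pos: [0.6279, -0.2454, 0.0296]
orientation: [[0.975, -0.222, 0.0], [-0.222, -0.975, -0.0], [0.0, -0.0, -1.0]]
ft_force: [0.2, -0.7, -0.6]
finger_gap: 0.0467
finger_force: 0.0
```

>>> arm_command:
  targets:
    - [0, 0, 0, 0, 0, 0]
    - [0, 0, 0, 0, 0, 0]
    - [0, 0, 0, 0, 0, 0]
    - [0, 0, 0, 0, 0, 0]
    - [0, 0, 0, 0, 0, 0]
  claw: 1

```text
time: 9.38
ee_pos: [0.6282, -0.2456, 0.0302]
orientation: [[0.975, -0.222, 0.001], [-0.222, -0.975, -0.001], [0.001, 0.0, -1.0]]
ft_force: [0.6, 0.0, 6.2]
finger_gap: 0.0203
finger_force: 40.0
```

>>> arm_command:
  targets:
    - [0, 0, 0.4, 0, 0, 0]
    - [0, 0, 0.7, 0, 0, 0]
    - [0, 0, 0.2, 0, 0, 0]
    - [0, 0, 0, 0, 0, 0]

```text
time: 9.88
ee_pos: [0.6279, -0.2455, 0.1078]
orientation: [[0.975, -0.222, 0.001], [-0.222, -0.975, -0.0], [0.001, 0.0, -1.0]]
ft_force: [0.1, -0.1, -0.8]
finger_gap: 0.02
finger_force: 39.4
```

>>> arm_command:
  targets:
    - [-0.1, 0.4, 0, 0, 0, 0]
    - [-0.2, 0.7, 0, 0, 0, 0.05]
    - [-0.2, 0.8, 0, 0, 0, 0.05]
    - [-0.2, 0.8, 0, 0, 0, 0.05]
    - [-0.2, 0.8, 0, 0, 0, 0.05]
    - [-0.2, 0.8, 0, 0, 0, 0.05]
    - [-0.2, 0.8, 0, 0, 0, 0.06]
    - [-0.2, 0.8, 0, 0, 0, 0.06]
    - [-0.2, 0.8, 0, 0, 0, 0]
    - [-0.2, 0.5, 0, 0, 0, 0]
    - [-0.12, 0.24, 0, 0, 0, 0]
    - [0, 0, 0, 0, 0, 0]

```text
time: 11.38
ee_pos: [0.5049, 0.2015, 0.1066]
orientation: [[0.984, -0.176, -0.002], [-0.176, -0.984, -0.001], [-0.002, 0.001, -1.0]]
ft_force: [-0.1, -0.0, 0.1]
finger_gap: 0.02
finger_force: 39.4
```

>>> arm_command:
  targets:
    - [0, 0, -0.4, 0, 0, 0]
    - [0, 0, -0.3, 0, 0, 0]
    - [0, 0, 0, 0, 0, 0]
    - [0, 0, 0, 0, 0, 0]

```text
time: 11.88
ee_pos: [0.5071, 0.2004, 0.0658]
orientation: [[0.984, -0.179, 0.0], [-0.179, -0.984, 0.0], [0.0, -0.0, -1.0]]
ft_force: [0.2, 0.4, 0.3]
finger_gap: 0.0198
finger_force: 39.4
```

```bash
python3 - <<'E'
from bench import *
import cv2
cv2.imwrite("pics/s2.png",cv2.resize(get_image("scene")[:,:,::-1],(800,600),interpolation=cv2.INTER_CUBIC))
E
```

```text
(no output)
```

View pics/s2.png

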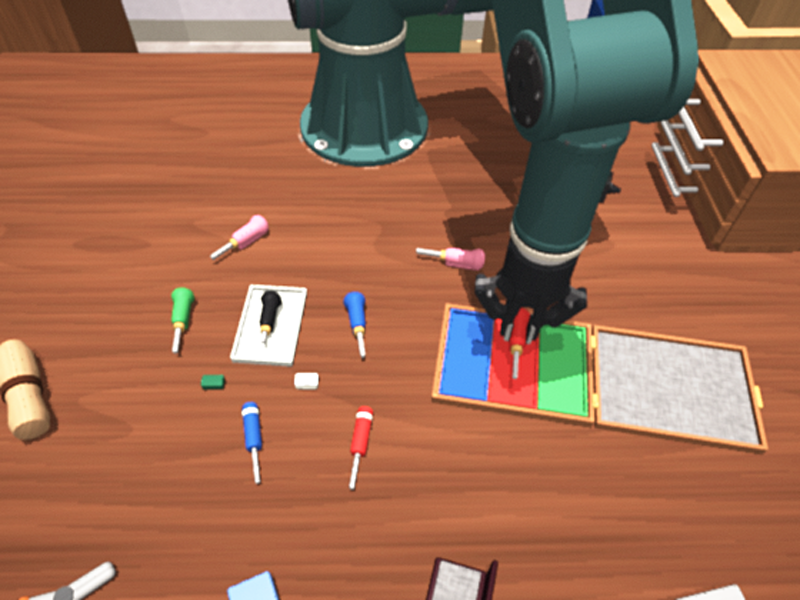

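The worn graver lies in the dish at (268,318), and the red one hangs over the red bay at (518,340). Next I lower it.

>>> arm_command:
  targets:
    - [0, 0, -0.2, 0, 0, 0]
    - [0, 0, -0.13, 0, 0, 0]
    - [0, 0, -0.07, 0, 0, 0]
    - [0, 0, -0.03, 0, 0, 0]
    - [0, 0, 0, 0, 0, 0]
    - [0, 0, 0, 0, 0, 0]

```text
time: 12.68
ee_pos: [0.5067, 0.2012, 0.0398]
orientation: [[0.984, -0.178, 0.001], [-0.178, -0.984, 0.0], [0.0, -0.0, -1.0]]
ft_force: [0.7, -0.4, 0.7]
finger_gap: 0.02
finger_force: 39.4
```

>>> arm_command:
  targets:
    - [0, 0, 0, 0, 0, 0]
    - [0, 0, 0, 0, 0, 0]
    - [0, 0, 0, 0, 0, 0]
    - [0, 0, 0.3, 0, 0, 0]
    - [0, 0, 0.6, 0, 0, 0]
    - [0, 0, 0.2, 0, 0, 0]
    - [0, 0, 0, 0, 0, 0]
  claw: 0.45

```text
time: 13.55
ee_pos: [0.5071, 0.2012, 0.1063]
orientation: [[0.984, -0.178, 0.002], [-0.178, -0.984, 0.001], [0.002, -0.001, -1.0]]
ft_force: [0.1, -0.4, -0.7]
finger_gap: 0.0468
finger_force: 0.0
```

>>> arm_command:
  targets:
    - [-0.1, -0.4, 0, 0, 0, 0.35]
    - [-0.2, -0.7, 0, 0, 0, 0.5]
    - [-0.2, -0.7, 0, 0, 0, 0.5]
    - [-0.2, -0.7, 0, 0, 0, 0.5]
    - [-0.2, -0.7, 0, 0, 0, 0.4]
    - [-0.06, -0.3, 0, 0, 0, 0.2]
    - [0, 0, -0.2, 0, 0, 0]
    - [0, 0, -0.3, 0, 0, 0]
    - [0, 0, 0, 0, 0, 0]
    - [0, 0, 0, 0, 0, 0]

```text
time: 14.8
ee_pos: [0.4487, -0.0083, 0.0752]
orientation: [[0.993, 0.115, -0.001], [0.115, -0.993, 0.0], [-0.001, -0.001, -1.0]]
ft_force: [0.2, 0.3, 0.0]
finger_gap: 0.0471
finger_force: 0.0
```

>>> arm_command:
  targets:
    - [0, 0, -0.3, 0, 0, 0]
    - [0, 0, -0.3, 0, 0, 0]
    - [0, 0, -0.17, 0, 0, 0]
    - [0, 0, 0, 0, 0, 0]
    - [0, 0, 0, 0, 0, 0]

```text
time: 15.42
ee_pos: [0.4493, -0.0089, 0.0299]
orientation: [[0.993, 0.115, 0.001], [0.115, -0.993, -0.0], [0.001, 0.0, -1.0]]
ft_force: [-0.4, 0.4, 0.7]
finger_gap: 0.047
finger_force: 0.0
```

>>> arm_command:
  targets:
    - [0, 0, 0, 0, 0, 0]
    - [0, 0, 0, 0, 0, 0]
    - [0, 0, 0, 0, 0, 0]
    - [0, 0, 0, 0, 0, 0]
    - [0, 0, 0, 0, 0, 0]
  claw: 1

```text
time: 16.05
ee_pos: [0.4494, -0.009, 0.0301]
orientation: [[0.993, 0.115, 0.001], [0.115, -0.993, -0.0], [0.001, 0.0, -1.0]]
ft_force: [-0.0, 0.8, 5.6]
finger_gap: 0.0197
finger_force: 39.4
```

>>> arm_command:
  targets:
    - [0, 0, 0.4, 0, 0, 0]
    - [0, 0, 0.7, 0, 0, 0]
    - [0, 0, 0.2, 0, 0, 0]
    - [0, 0, 0, 0, 0, 0]

```text
time: 16.55
ee_pos: [0.4494, -0.009, 0.108]
orientation: [[0.993, 0.115, 0.002], [0.115, -0.993, -0.0], [0.002, 0.001, -1.0]]
ft_force: [0.5, 0.5, -0.5]
finger_gap: 0.0202
finger_force: 39.4
```

>>> arm_command:
  targets:
    - [0.1, 0.3, 0, 0, 0, -0.4]
    - [0.2, 0.6, 0, 0, 0, -0.6]
    - [0.2, 0.6, 0, 0, 0, -0.6]
    - [0.15, 0.6, 0, 0, 0, -0.6]
    - [0.1, 0.39, 0, 0, 0, -0.26]
    - [0, 0, -0.3, 0, 0, 0]
    - [0, 0, -0.3, 0, 0, 0]
    - [0, 0, 0, 0, 0, 0]
    - [0, 0, 0, 0, 0, 0]

```text
time: 17.68
ee_pos: [0.4935, 0.1403, 0.071]
orientation: [[0.984, -0.179, -0.001], [-0.179, -0.984, -0.0], [-0.001, 0.0, -1.0]]
ft_force: [-0.8, 0.9, -0.4]
finger_gap: 0.0199
finger_force: 39.4
```

>>> arm_command:
  targets:
    - [0, 0, -0.25, 0, 0, 0]
    - [0, 0, -0.18, 0, 0, 0]
    - [0, 0, -0.07, 0, 0, 0]
    - [0, 0, -0.03, 0, 0, 0]
    - [0, 0, 0, 0, 0, 0]
    - [0, 0, 0, 0, 0, 0]

```text
time: 18.42
ee_pos: [0.4942, 0.1405, 0.04]
orientation: [[0.984, -0.179, 0.001], [-0.179, -0.984, 0.0], [0.001, -0.0, -1.0]]
ft_force: [-0.0, 0.6, -0.4]
finger_gap: 0.0203
finger_force: 39.4
```

>>> arm_command:
  targets:
    - [0, 0, 0, 0, 0, 0]
    - [0, 0, 0, 0, 0, 0]
    - [0, 0, 0, 0, 0, 0]
    - [0, 0, 0.3, 0, 0, 0]
    - [0, 0, 0.6, 0, 0, 0]
    - [0, 0, 0.2, 0, 0, 0]
    - [0, 0, 0, 0, 0, 0]
  claw: 0.45

```text
time: 19.3
ee_pos: [0.4945, 0.1406, 0.1062]
orientation: [[0.984, -0.179, 0.002], [-0.179, -0.984, 0.0], [0.002, -0.001, -1.0]]
ft_force: [-0.3, 0.3, -0.3]
finger_gap: 0.0468
finger_force: 0.0
```

>>> arm_command:
  targets:
    - [-0.05, -0.4, 0, 0, 0, 0.1]
    - [-0.1, -0.8, 0, 0, 0, 0.25]
    - [-0.1, -0.8, 0, 0, 0, 0.25]
    - [-0.1, -0.8, 0, 0, 0, 0.25]
    - [-0.1, -0.8, 0, 0, 0, 0.25]
    - [-0.1, -0.8, 0, 0, 0, 0.25]
    - [-0.1, -0.8, 0, 0, 0, 0.25]
    - [-0.1, -0.7, 0, 0, 0, 0.2]
    - [-0.17, -0.63, 0, 0, 0, 0.13]
    - [0, 0, -0.2, 0, 0, 0]
    - [0, 0, -0.3, 0, 0, 0]
    - [0, 0, 0, 0, 0, 0]

```text
time: 20.8
ee_pos: [0.437, -0.2493, 0.0735]
orientation: [[0.999, 0.051, -0.004], [0.051, -0.999, 0.004], [-0.004, -0.004, -1.0]]
ft_force: [-0.3, 0.8, -0.4]
finger_gap: 0.0467
finger_force: 0.0
```

>>> arm_command:
  targets:
    - [0, 0, -0.3, 0, 0, 0]
    - [0, 0, -0.3, 0, 0, 0]
    - [0, 0, -0.17, 0, 0, 0]
    - [0, 0, 0, 0, 0, 0]
    - [0, 0, 0, 0, 0, 0]

```text
time: 21.42
ee_pos: [0.439, -0.2513, 0.0299]
orientation: [[0.999, 0.052, 0.0], [0.052, -0.999, -0.0], [0.0, 0.0, -1.0]]
ft_force: [-0.4, 0.1, -0.1]
finger_gap: 0.0471
finger_force: 0.0
```

>>> arm_command:
  targets:
    - [0, 0, 0, 0, 0, 0]
    - [0, 0, 0, 0, 0, 0]
    - [0, 0, 0, 0, 0, 0]
    - [0, 0, 0, 0, 0, 0]
    - [0, 0, 0, 0, 0, 0]
  claw: 1

```text
time: 22.05
ee_pos: [0.4391, -0.2516, 0.0302]
orientation: [[0.999, 0.051, 0.001], [0.051, -0.999, -0.001], [0.001, 0.001, -1.0]]
ft_force: [-0.3, 0.6, 5.5]
finger_gap: 0.02
finger_force: 39.7
```

>>> arm_command:
  targets:
    - [0, 0, 0.4, 0, 0, 0]
    - [0, 0, 0.7, 0, 0, 0]
    - [0, 0, 0.2, 0, 0, 0]
    - [0, 0, 0, 0, 0, 0]

```text
time: 22.55
ee_pos: [0.4391, -0.2517, 0.108]
orientation: [[0.999, 0.051, 0.001], [0.051, -0.999, -0.001], [0.001, 0.001, -1.0]]
ft_force: [-0.8, 0.5, -1.3]
finger_gap: 0.0202
finger_force: 39.3
```

>>> arm_command:
  targets:
    - [0.05, 0.4, 0, 0, 0, -0.1]
    - [0.1, 0.8, 0, 0, 0, -0.2]
    - [0.1, 0.9, 0, 0, 0, -0.2]
    - [0.1, 0.9, 0, 0, 0, -0.2]
    - [0.1, 0.9, 0, 0, 0, -0.2]
    - [0.1, 0.9, 0, 0, 0, -0.2]
    - [0.15, 0.9, 0, 0, 0, -0.2]
    - [0.15, 0.9, 0, 0, 0, -0.2]
    - [0.15, 0.9, 0, 0, 0, -0.2]
    - [0.15, 0.7, 0, 0, 0, -0.13]
    - [0.15, 0.36, 0, 0, 0, -0.1]
    - [0, 0, 0, 0, 0, 0]

```text
time: 24.05
ee_pos: [0.5164, 0.2635, 0.1057]
orientation: [[0.984, -0.177, -0.001], [-0.177, -0.984, -0.0], [-0.001, 0.001, -1.0]]
ft_force: [0.1, -0.4, -0.6]
finger_gap: 0.0199
finger_force: 39.4
```

>>> arm_command:
  targets:
    - [0, 0, -0.3, 0, 0, 0]
    - [0, 0, -0.3, 0, 0, 0]
    - [0, 0, 0, 0, 0, 0]
    - [0, 0, 0, 0, 0, 0]

```text
time: 24.55
ee_pos: [0.5164, 0.2615, 0.0713]
orientation: [[0.984, -0.18, -0.001], [-0.18, -0.984, -0.0], [-0.001, 0.0, -1.0]]
ft_force: [0.3, -0.6, 0.4]
finger_gap: 0.0202
finger_force: 39.3
```

>>> arm_command:
  targets:
    - [0, 0, -0.25, 0, 0, 0]
    - [0, 0, -0.18, 0, 0, 0]
    - [0, 0, -0.07, 0, 0, 0]
    - [0, 0, -0.03, 0, 0, 0]
    - [0, 0, 0, 0, 0, 0]
    - [0, 0, 0, 0, 0, 0]

```text
time: 25.3
ee_pos: [0.517, 0.2624, 0.0399]
orientation: [[0.984, -0.179, 0.001], [-0.179, -0.984, 0.0], [0.001, -0.0, -1.0]]
ft_force: [0.1, 0.3, -1.2]
finger_gap: 0.0203
finger_force: 39.4
```

>>> arm_command:
  targets:
    - [0, 0, 0, 0, 0, 0]
    - [0, 0, 0, 0, 0, 0]
    - [0, 0, 0, 0, 0, 0]
    - [0, 0, 0.3, 0, 0, 0]
    - [0, 0, 0.6, 0, 0, 0]
    - [0, 0, 0.9, 0, 0, 0]
    - [0, 0, 0.9, 0, 0, 0]
    - [0, 0, 0, 0, 0, 0]
  claw: 0.45

```text
time: 26.3
ee_pos: [0.52, 0.2636, 0.2079]
orientation: [[0.984, -0.179, 0.01], [-0.179, -0.984, 0.004], [0.01, -0.006, -1.0]]
ft_force: [0.1, 0.4, 0.6]
finger_gap: 0.047
finger_force: 0.0
```

>>> arm_command:
  targets:
    - [0, -0.8, 0, 0, 0, 0]
    - [0, -0.9, 0, 0, 0, 0]
    - [0, -0.9, 0, 0, 0, 0]
    - [0, -0.9, 0, 0, 0, 0]
    - [0, -0.9, 0, 0, 0, 0]
    - [0, -0.9, 0, 0, 0, 0]
    - [0, -0.9, 0, 0, 0, 0]
    - [0, -0.9, 0, 0, 0, 0]
    - [0, -0.9, 0, 0, 0, 0]
    - [0, -0.9, 0, 0, 0, 0]
    - [0, -0.5, 0, 0, 0, 0]
    - [0, 0, 0, 0, 0, 0]

```text
time: 27.8
ee_pos: [0.5162, -0.3038, 0.2014]
orientation: [[0.983, -0.182, -0.0], [-0.182, -0.983, -0.0], [-0.0, 0.0, -1.0]]
ft_force: [0.4, 1.1, 0.3]
finger_gap: 0.047
finger_force: 0.0
```

```bash
python3 - <<'E'
from bench import *
import cv2
im=get_image("top")[:,:,::-1]
cv2.imwrite("pics/cc.png",cv2.resize(im[125:245,130:265],None,fx=5,fy=5,interpolation=cv2.INTER_CUBIC))
cv2.imwrite("pics/s3.png",cv2.resize(get_image("scene")[:,:,::-1],(800,600),interpolation=cv2.INTER_CUBIC))
E
```

```text
(no output)
```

View pics/cc.png

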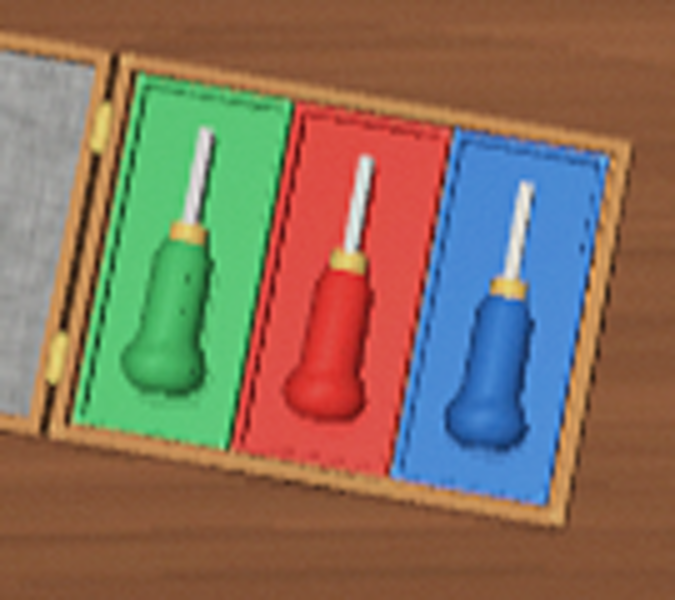

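View pics/s3.png

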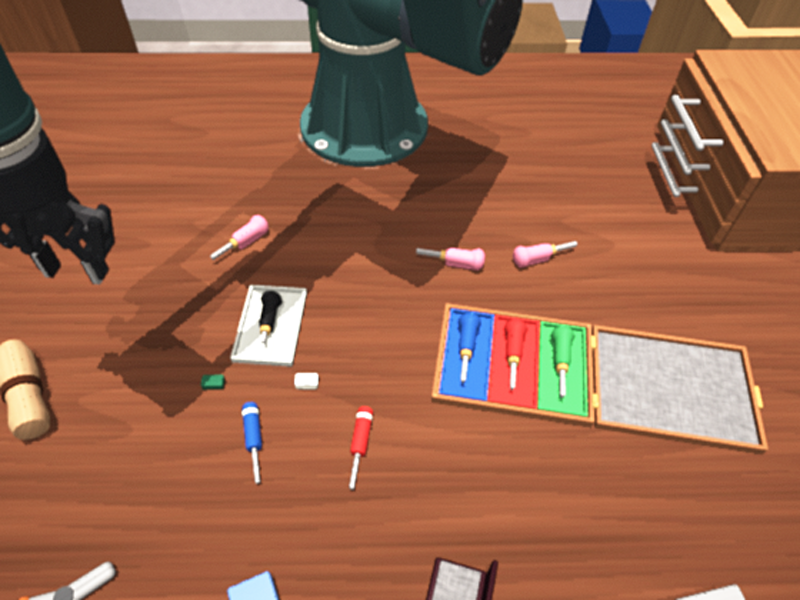

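All three gravers lie centred in their own bays (crop: green (165,260), red (330,285), blue (490,315)). The black one is in the dish at (268,318), and the pushers are unmoved at (252,440) and (361,445).

```bash
python3 -c "
from bench import workorder
print(workorder.finish_job())"
```

```text
the job is handed in; nothing more can be done
None
```

The job is handed in after about 28 s of the 102 s: in the last pictures the blue, green and red gravers lie centred in their own bays, the black one is in the dish and both pushers are where they started; no verdict came back.

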